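# Tilt a six-well plate on its press-to-tilt stand

### The job

The six-well plate lies loose and askew on the press-to-tilt stand: with the fingertips push it along the deck until it sits home in the corner between the two stop rails, touching both. Then press the round thumb pad at that corner down until the pointer on the scale stands level with the sliding tab (not clearly past it), keep it there for a good two seconds so that the wells drain to one side, and let go so that the deck springs back level with the plate still home. Only push and press: nothing is picked up or lifted; leave the tab and the other things round the stand where they are.

Things in the scene. Friction and masses are not known exactly. Their poses are not given: they have to be found in the camera images.
- stand: press-to-tilt stand, fixed: dark steel base 170 (its x) x 216 (its y) x 12 mm, light grey deck above. Origin: centre of the base's underside; x away from the robot, y left, yaw up to 0.25 rad. The deck, 150 x 196 mm, is centred over it, top 62 mm up when level; pivots (round caps 4 mm high) at (-66, 86) and (66, -86) mm. A scale blade 36 mm wide, 116 mm tall, stands behind the back-left corner at (139, 106) mm
- tilt_deck: tilting deck of the stand; origin midway between its two pivots, 59 mm above the worktop; axes as the stand's when level, where the spring holds it. It turns only about the line through the pivots: pressing the thumb pad lowers that corner and raises the pointer's, end stop at 0.25 rad. The pad takes about 4 N to start and 7 to 10 N at the tab; let go, it springs back level in under a second
- stop_corner (a point): point on the deck's top where the inner faces of the two stop rails would meet, at (-60, -83) mm in the stand's frame; turns with the deck (axes as the stand's when level). Dark steel rails 6 mm thick, 8 mm high: the front one runs from here 117 mm along the stand's +y, the right one 83 mm along its +x
- wellplate: clear six-well plate with lid, 86 (its x) x 128 (its y) x 21 mm (solid to 15 mm), 50 to 90 g, loose on the deck. Origin: centre of its underside; axes roughly the stand's. Starts 10 to 26 mm short of each rail, turned up to 0.12 rad. Home: edges against both rails, origin 43 mm in x and 64 mm in y from stop_corner, reached by pushing its rear side to the stand's -x and its left side to -y
- pad_top (a point): centre of the top face of the black round rubber thumb pad, 34 mm across, 9 mm high, on an ear of the deck outside the stop corner, at (-90, -110) mm in the stand's frame; 71 mm above the worktop when level (1 mm above the rails)
- pointer_tip (a point): tip of the black pointer carried by the deck's back-left corner, in front of the scale blade; 59 mm above the worktop when level, at the lowest scale mark. It rises 1.22 mm for each 1 mm that the pad goes down (0.169 m from the pivot line, the pad 0.138 m on its other side). Scale marks are 2 degrees apart
- tab_nose (a point): nose of the small dark steel tab, 8 mm high, clamped by friction on the right half of the scale blade at the wanted tilt, 18 to 32 mm above the pointer's level height; the point lies at half the tab's height
- vial: glass vial with grey cap, 46 mm across, 91 mm tall, standing right of the stand; leave alone
- tape_roll: small white tape roll, 52 x 56 x 19 mm, lying right of the stand; leave alone
- marker: black marker pen, 137 mm long, 14 mm thick, lying in front of the stand; leave alone
- tweezers: steel tweezers, 126 mm long, 7 mm thick, lying at the front edge to the right; leave alone
- pipette: dark pipette, 256 mm long, 46 mm high as it lies on its side, left of the stand; leave alone
Mind the look-alikes: they are no part of the job. There is more than one size of the wellplate; the one meant has the size given above.

How it is judged:
By the outcome, as a careful person would: the job done as asked, in the order asked, and still so for the second after the job is handed in, with the robot touching nothing.
It also fails if it takes over 67 s, if anything falls off the work surface, if the arm or the gripper's body presses on something with over 40 N, if the wrist force passes 120 N, or if a joint passes its speed limit or range.

### The arm

A 7-joint arm with a two-finger parallel gripper is mounted at the origin on a cart in front of the work surface, level with it; the furniture and walls round the work are solid. World frame = base frame: x ahead of the robot, y to its left, z up, the work surface at z = 0. Lengths are in m, angles in rad, forces in N, time in s.
With the tool pointing down it reaches from about 0.35 to 0.9 m from the base axis. Payload 8.1 kg.
Tool frame: the origin (TCP) lies at the very end of the fingers, on their centre line; the grasp point (between the pads) lies ctrl.grasp_offset behind it (ctrl.grasp_offset is the distance from the TCP to the grasp point, in m); z points along the fingers, y is the line along which they close (so a half turn about z gives the same grasp; the last joint's range is limited). The gripper opens to 92 mm and grips with 3 to 60 N. Pads are 19 mm wide; open, the fingers measure 130 mm over their backs; the gripper's body (75 mm by 190 mm) begins 47 mm behind the grasp point.
Start: joints at [1.199, 0.434, 0.025, 1.573, -0.012, 1.134, -0.075], TCP at [0.166, -0.603, 0.227] pointing down, gripper open.
Joint ranges: [-2.62, 2.62], [-0.44, 2.09], [-1.27, 1.32], [0.08, 2.57], [-1.32, 4.46], [0.12, 2], [-2.74, 2.74]. Speed limits (rad/s): [2.22, 2.22, 3.01, 3.01, 3.14, 3.14, 3.14].

### API

Orientations are given as a rotation vector (axis times angle).
In Python, from workcell import observe, read_camera, order, ctrl gives the robot as it stands. The module is installed in compiled form; this text tells all that it offers.
- The arm moves only by the tool servo_tool, never from a script. Its argument "motion" is a list of rows, each a list of 7 numbers: the shift along the tool's x, y, z in mm, then the turn, a rotation vector about the tool's x, y, z in rad, then the opening, from 0 (shut) to 1 (fully open). A call has exactly 5 rows; each row shifts and turns the commanded pose from where the row before left it, along the tool's axes as they then stand; what a row does not reach is not made up. A row lasts 1/8 s, in which the tool goes at most 62.5 mm and 10.7 degrees, less where a joint would pass 70% of its speed; a pose out of reach is approached as far as the arm can. A call is refused whole if a number of a shift passes 62.5 or a number of a turn 0.188, either way. A call with a gripper value outside its range is refused whole. The fingers move at their own pace and stop on an object; "grip_force" is the grip in N (left out, the last holds). Time passes only in rows, so rows that do not move let the fingers close, or fill a call up. It gives the time, the measured TCP pose, the force, the opening and the grip force at its end, in the units of the state.
- observe(): the state, without advancing time (a new reading comes with each control period).
- read_camera(name): name is "scene" or "top"; returns a dict with "color" (480x640x3 uint8, red, green, blue), "depth" (480x640 float32, m along the optical axis (not along the pixel's ray), 0 where there is no reading), "fx", "fy", "cx", "cy" (pixels), "k1" (the pictures are not rectified: a ray, as slopes to the right and down, at radius r is drawn at 1 + k1 r^2 times it, then the intrinsics apply), "extrinsics" (4x4, takes a point from camera to world coordinates). Camera axes: x right, y down, z forward; pixel columns grow to the right and rows downward; lengths in m; the calibration is good to about 2 mm. A picture is of the moment at which its call begins.
- order.hand_in(): hands the job in; it is judged then, once.
The state is a dict: "clock": time; "joint_positions": joint angles; "dq": joint speeds; "joint_torque": joint torques, N m; "eef_pos": TCP position; "ee_rot": TCP orientation; "wrist_force": force on the tool from outside, world axes, zero at the start; "torque": the same for the moment, N m; "finger_gap": opening from 0.0 (shut) to 1.0 (fully open); "grip_force": force on a finger pad.
Only numpy, scipy, OpenCV 4.12 (cv2) and the standard library are available. Lean on these libraries where they do the work, as an engineer would, in place of code of your own. Each camera call takes 0.05 s, during which the arm holds its last target. There are 200 camera calls.

## Working session

There is one attempt and no reset: what is moved stays moved. The work goes in short steps, Python scripts to look and compute and a tool call to move; the robot and the scene stay as the last step left them, time stands still between calls to the robot, and variables do not carry over. Pictures are saved under pics/ and viewed, at most 10 in all, crops included, and the job is handed in when it is done.

Besides the shell and the picture viewer there is one more tool, called after ">>>" by a JSON object that holds its "op" and its "data", one argument or row to a line. servo_tool: Moves the arm, as the interface text tells. Its arguments: {"type":"object","properties":{"motion":{"type":"array","items":{"type":"array","items":{"type":"number"}}},"grip_force":{"type":"number"}},"required":["motion"]}

```bash
mkdir -p pics; cat > h.py <<'E'
import numpy as np,cv2
from workcell import observe,read_camera,order,ctrl
def shot(n,tag):
    d=read_camera(n); np.savez('pics/%s.npz'%tag,**d); cv2.imwrite('pics/%s.png'%tag,d['color'][:,:,::-1]); return d
def ld(tag): return dict(np.load('pics/%s.npz'%tag))
def K(d): return np.array([[d['fx'],0,d['cx']],[0,d['fy'],d['cy']],[0,0,1.]]),np.array([d['k1'],0,0,0,0.])
def w(d,u,v,z=None):
    k,c=K(d); s=cv2.undistortPoints(np.array([[[u,v]]],float),k,c)[0,0]; E=d['extrinsics']
    r=E[:3,:3]@[s[0],s[1],1]; o=E[:3,3]
    if z is None: return o+r*d['depth'][int(round(v)),int(round(u))]
    return o+r*(z-o[2])/r[2]
def pj(d,p):
    k,c=K(d); E=np.linalg.inv(d['extrinsics']); return cv2.projectPoints(np.atleast_2d(np.array(p,float)),cv2.Rodrigues(E[:3,:3])[0],E[:3,3],k,c)[0][:,0]
E
python3 - <<'E'
from h import *
for n in('scene','top'): d=shot(n,n+'0'); print(n,d['extrinsics'].round(3).tolist(),d['fx'],d['k1'])
o=observe();print(o,ctrl.grasp_offset)
E
```

```text
scene [[-0.469, -0.693, 0.547, -0.036], [-0.883, 0.368, -0.291, 0.335], [0.0, -0.62, -0.785, 0.884], [0.0, 0.0, 0.0, 1.0]] 613.3008190509047 -0.16831782331473744
top [[0.018, -0.999, 0.044, 0.501], [-0.999, -0.019, -0.03, 0.029], [0.031, -0.044, -0.999, 0.927], [0.0, 0.0, 0.0, 1.0]] 482.9090037277364 0.012482134082759834
{'clock': 0.1, 'joint_positions': array([ 1.19942867,  0.43514835,  0.02498011,  1.57400839, -0.01160905,
        1.13399971, -0.07510513]), 'dq': array([-0.00201762, -0.00062617,  0.00016395, -0.00117154, -0.00122046,
        0.00128785,  0.00151711]), 'joint_torque': array([ 3.55685013e-03, -6.69127464e+01,  9.88464430e-01, -3.15149403e+01,
       -6.04372378e-02,  3.74256622e-02,  1.54255480e-05]), 'eef_pos': array([ 0.1657901 , -0.60213144,  0.22602572]), 'ee_rot': array([-3.11191449e+00, -4.20593093e-01,  4.89616597e-04]), 'wrist_force': array([-0.11978788, -0.22707359, -0.64689051]), 'torque': array([ 0.02923541,  0.01405859, -0.02270713]), 'grip_force': 0.0, 'finger_gap': 0.99818520186659} 0.0188
```

View pics/scene0.png

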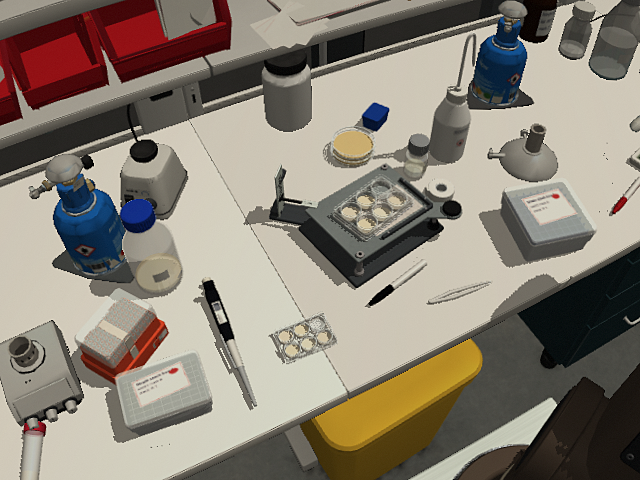

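View pics/top0.png

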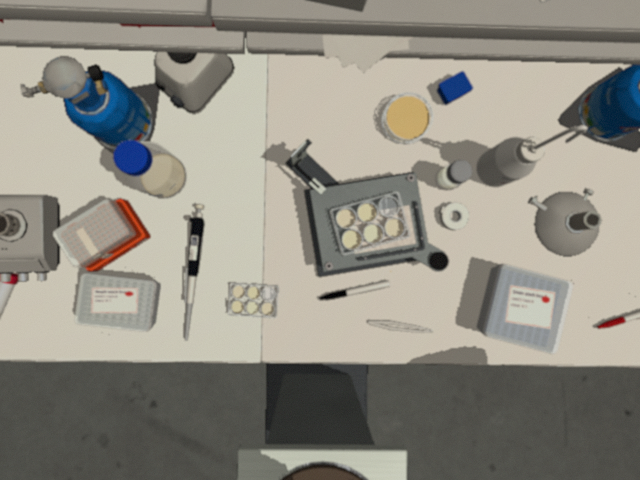

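The stand is near top pixel (370,222), with the pad at (437,261), the vial at (455,175) and the tape at (453,216). I'll look at enlarged crops of both views.

```bash
python3 - <<'E'
from h import *
d=ld('top0'); c=d['color'][135:285,265:465,::-1]; cv2.imwrite('pics/tc.png',cv2.resize(c,None,fx=4,fy=4,interpolation=cv2.INTER_CUBIC))
d=ld('scene0'); c=d['color'][150:290,265:470,::-1]; cv2.imwrite('pics/sc.png',cv2.resize(c,None,fx=3.9,fy=3.9,interpolation=cv2.INTER_CUBIC))
E
```

```text
(no output)
```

View pics/tc.png

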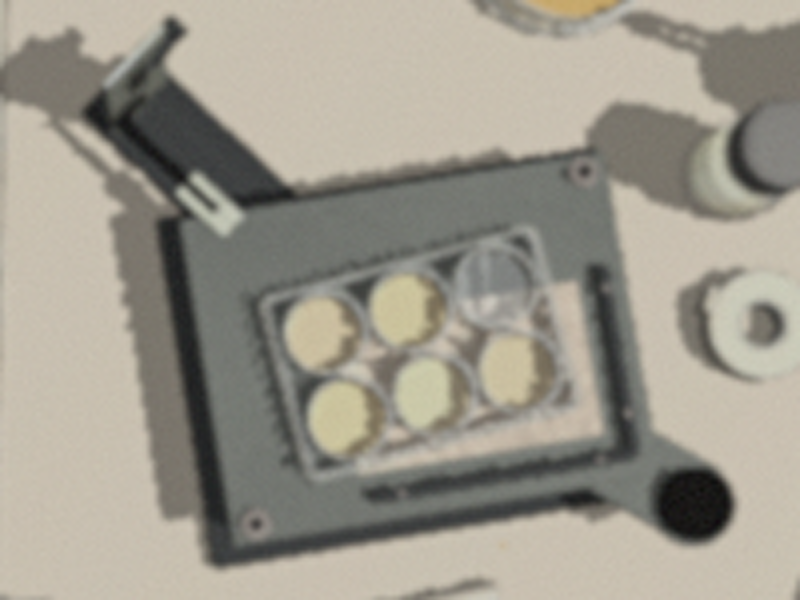

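View pics/sc.png

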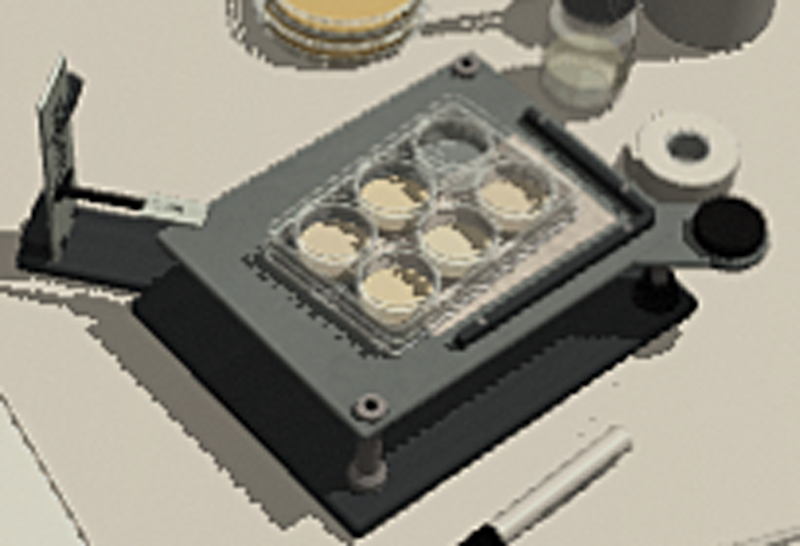

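The top crop shows the pivot caps at (256,523) and (583,172), the pad at (692,505), and the plate's corners at (268,295), (540,230), (578,405) and (312,475). The scene crop shows the tab near (70,92) and the pointer meeting the blade near (62,190).

```bash
python3 - <<'E'
from h import *
from scipy.optimize import least_squares as LS
t=ld('top0');s=ld('scene0')
T=lambda x,y:(265+x/4-.375,135+y/4-.375)
S=lambda x,y:(265+x/3.9-.37,150+y/3.9-.37)
tp=[T(256,523),T(583,172),T(692,505)]; sp=[S(370,405),S(467,65),S(730,228)]
L=np.array([[-66,86,66],[66,-86,66],[-90,-110,71]])/1e3
def tf(q,P):
    c,n=np.cos(q[2]),np.sin(q[2]);P=np.atleast_2d(P);return np.c_[q[0]+c*P[:,0]-n*P[:,1],q[1]+n*P[:,0]+c*P[:,1],P[:,2]]
for name,f in(('top',lambda q:pj(t,tf(q,L))-tp),('scene',lambda q:pj(s,tf(q,L))-sp),('both',lambda q:np.r_[pj(t,tf(q,L))-tp,pj(s,tf(q,L))-sp])):
    r=LS(lambda q:f(q).ravel(),[.5,-.05,.1]); print(name,r.x.round(4),r.fun.round(1))
q=r.x; np.save('stand.npy',q)
P=np.array([[43,64],[43,-64],[-43,-64],[-43,64]])/1e3
pp=[T(268,293),T(538,230),T(580,405),T(312,477)]
g=lambda p:pj(t,tf(p,np.c_[P,np.full(4,.083)]))-pp
r=LS(lambda p:g(p).ravel(),[.5,-.05,.1]);print('plate',r.x.round(4),r.fun.round(1))
c,n=np.cos(q[2]),np.sin(q[2]);dd=r.x[:2]-q[:2];print('plate in stand',c*dd[0]+n*dd[1],-n*dd[0]+c*dd[1],r.x[2]-q[2],'home -.017 -.019')
for k,z in(('corner',(-.06,-.083,.062)),('pad',(-.09,-.11,.071)),('blade',(.139,.106,.116))):
    w_=tf(q,z);print(k,w_.round(4),'top px',pj(t,w_).round(1),'scene',pj(s,w_).round(1))
# scene depth points around blade for tab
for xy in((70,90),(75,80),(62,110),(55,150),(64,190),(62,240)): u,v=S(*xy);print(xy,w(s,u,v).round(4))
E
```

```text
top [ 0.5752 -0.074   0.1787] [-0.8 -0.1 -0.2  0.   1.   0.1]
scene [ 0.5735 -0.0749  0.1714] [-0.5  0.6  0.3 -0.   0.3 -0.7]
both [ 0.5744 -0.0745  0.1756] [-0.6  0.2  0.2  0.5  1.1  0.7 -0.7  0.3 -0.4 -0.3 -0.2 -1.3]
plate [ 0.5717 -0.0748  0.2607] [-2.  -0.6  0.8 -2.   2.4  1.5 -1.2  1. ]
plate in stand -0.0027580579258940636 0.00023072844233127846 0.08513595800305493 home -.017 -.019
corner [[ 0.5299 -0.1667  0.062 ]] top px [[420.  247.5]] scene [[428.6 207.2]]
pad [[ 0.505  -0.1986  0.071 ]] top px [[438.7 261.6]] scene [[451.6 206.8]]
blade [[0.6928 0.0541 0.116 ]] top px [[298.3 147.8]] scene [[277.1 169.8]]
(70, 90) [-0.0358  0.3347  0.8837]
(75, 80) [0.7072 0.0356 0.0938]
(62, 110) [0.6947 0.0483 0.0911]
(55, 150) [0.6857 0.057  0.077 ]
(64, 190) [0.6736 0.0591 0.0622]
(62, 240) [0.6837 0.0585 0.0166]
```

>>> {"op": "servo_tool", "data": {
  "motion": [
    [0,0,0,0,0,0.093,0.6],
    [30,-24,0,0,0,0,0.6],
    [46,-37,0,0,0,0,0.6],
    [46,-37,0,0,0,0,0.6],
    [46,-37,0,0,0,0,0.6]
  ]
}}

```text
clock: 0.72
eef_pos: [0.3087, -0.4386, 0.2265]
ee_rot: [-3.129, -0.275, 0.0]
wrist_force: [0.6, 0.0, -0.7]
finger_gap: 0.603
grip_force: 0.0
```

```bash
cat > st.py <<'E'
import sys
from h import *
from scipy.spatial.transform import Rotation as R
o=observe();q=np.load('stand.npy');M=R.from_rotvec(o['ee_rot']).as_matrix()
c,n=np.cos(q[2]),np.sin(q[2]);d=o['eef_pos'][:2]-q[:2]
print('t',round(o['clock'],2),'stand xyz mm',((c*d[0]+n*d[1])*1e3).round(1),((-n*d[0]+c*d[1])*1e3).round(1),(o['eef_pos'][2]*1e3).round(1),'toolx yaw-stand',round(np.arctan2(M[1,0],M[0,0])-q[2],4),'tilt',M[:2,2].round(4),'F stand',(R.from_euler('z',-q[2]).apply(o['wrist_force'])).round(1),'gap',o['finger_gap'].round(2))
E
python3 st.py
```

```text
Traceback (most recent call last):
  File "st.py", line 6, in <module>
    print('t',round(o['clock'],2),'stand xyz mm',((c*d[0]+n*d[1])*1e3).round(1),((-n*d[0]+c*d[1])*1e3).round(1),(o['eef_pos'][2]*1e3).round(1),'toolx yaw-stand',round(np.arctan2(M[1,0],M[0,0])-q[2],4),'tilt',M[:2,2].round(4),'F stand',(R.from_euler('z',-q[2]).apply(o['wrist_force'])).round(1),'gap',o['finger_gap'].round(2))
                                                                                                                                                                                                                                                                                                            ^^^^^^^^^^^^^^^^^^^^^
AttributeError: 'float' object has no attribute 'round'
```

```bash
sed -i "s/o\['finger_gap'\].round(2)/round(o['finger_gap'],2)/" st.py
```

>>> {"op": "servo_tool", "data": {
  "motion": [
    [46,-37,0,0,0,0,0.6],
    [46,-37,0,0,0,0,0.6],
    [46,-37,0,0,0,0,0.6],
    [46,-37,0,0,0,0,0.6],
    [46,-37,0,0,0,0,0.6]
  ]
}}

```text
clock: 1.35
eef_pos: [0.5027, -0.2164, 0.2266]
ee_rot: [3.129, 0.275, -0.001]
wrist_force: [1.1, -1.3, 0.7]
finger_gap: 0.597
grip_force: 0.0
```

>>> {"op": "servo_tool", "data": {
  "motion": [
    [46,-37,0,0,0,0,0.6],
    [46,-37,0,0,0,0,0.6],
    [40,-32,0,0,0,0,0.6],
    [28,-22,0,0,0,0,0.6],
    [0,0,30,0,0,0,0.6]
  ]
}}

```text
clock: 1.98
eef_pos: [0.64, -0.0598, 0.1977]
ee_rot: [-3.127, -0.283, -0.007]
wrist_force: [-0.4, 0.4, -1.2]
finger_gap: 0.601
grip_force: 0.0
```

```bash
python3 st.py; python3 -c "
from h import *
shot('top','t1')"
```

```text
t 1.98 stand xyz mm 67.1 3.1 197.7 toolx yaw-stand 0.005 tilt [0.0043 0.0019] F stand [-0.3  0.5 -1.2] gap 0.6
```

>>> {"op": "servo_tool", "data": {
  "motion": [
    [0,0,45,0,0,0,0.6],
    [0,0,45,0,0,0,0.6],
    [0,0,25,0,0,0,0.6],
    [0,0,12,0,0,0,0.6],
    [0,0,0,0,0,0,0.6]
  ]
}}

```text
clock: 2.65
eef_pos: [0.6367, -0.0642, 0.0695]
ee_rot: [3.129, 0.275, -0.002]
wrist_force: [-0.0, -0.6, 0.5]
finger_gap: 0.602
grip_force: 0.0
```

```bash
python3 st.py; python3 -c "
from h import *
d=shot('scene','s1'); cv2.imwrite('pics/s1c.png',cv2.resize(d['color'][120:280,265:480,::-1],None,fx=3.7,fy=3.7,interpolation=cv2.INTER_CUBIC))"
```

```text
t 2.65 stand xyz mm 63.1 -0.7 69.5 toolx yaw-stand -0.0002 tilt [-0.0011 -0.0001] F stand [-0.1 -0.6  0.5] gap 0.6
```

View pics/s1c.png

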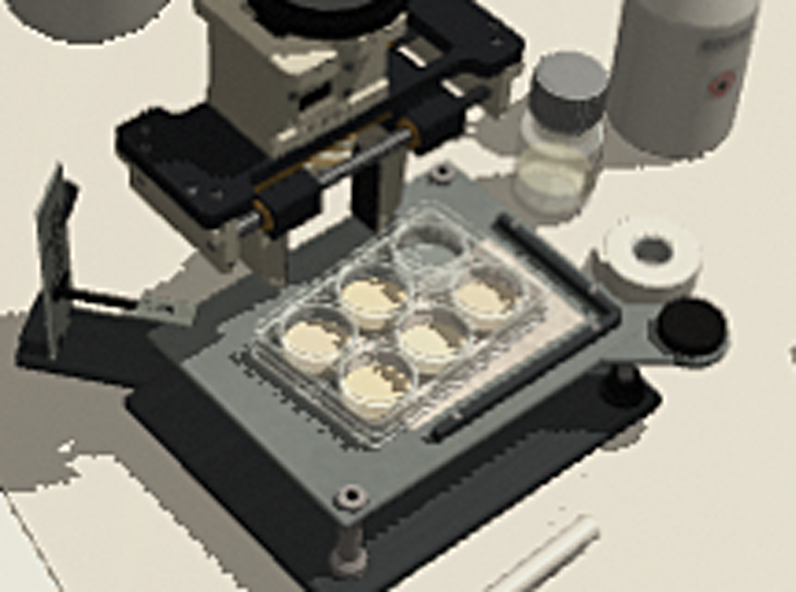

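The two fingertips stand just behind the plate's rear side, clear of it. Next I push toward the front rail.

>>> {"op": "servo_tool", "data": {
  "motion": [
    [-6,0,0,0,0,0,0.6],
    [-6,0,0,0,0,0,0.6],
    [-4,0,0,0,0,0,0.6],
    [-4,0,0,0,0,0,0.6],
    [-3,0,0,0,0,0,0.6]
  ]
}}

```text
clock: 3.32
eef_pos: [0.6142, -0.068, 0.0698]
ee_rot: [3.129, 0.276, 0.0]
wrist_force: [1.5, 0.4, -0.1]
finger_gap: 0.596
grip_force: 0.2
```

>>> {"op": "servo_tool", "data": {
  "motion": [
    [-2,0,0,0,0,0,0.6],
    [-1,0,0,0,0,0,0.6],
    [-1,0,0,0,0,0,0.6],
    [0,0,0,0,0,0,0.6],
    [0,0,0,0,0,0,0.6]
  ]
}}

```text
clock: 3.95
eef_pos: [0.6122, -0.0678, 0.0703]
ee_rot: [-3.129, -0.277, -0.005]
wrist_force: [4.9, 2.5, -0.2]
finger_gap: 0.601
grip_force: 2.9
```

```bash
python3 st.py
```

```text
t 3.95 stand xyz mm 38.4 -0.0 70.3 toolx yaw-stand 0.0011 tilt [0.0033 0.0007] F stand [ 5.2  1.6 -0.2] gap 0.6
```

>>> {"op": "servo_tool", "data": {
  "motion": [
    [12,0,0,0,0,0,0.6],
    [0,0,-45,0,0,0,0.35],
    [-31,-43,-15,0,0,0,0.35],
    [-31,-43,0,0,0,0,0.35],
    [0,0,0,0,0,0.17,0.35]
  ]
}}

```text
clock: 4.58
eef_pos: [0.5433, 0.0106, 0.1298]
ee_rot: [-3.14, -0.012, 0.004]
wrist_force: [1.5, -0.9, 0.3]
finger_gap: 0.35
grip_force: 0.0
```

>>> {"op": "servo_tool", "data": {
  "motion": [
    [0,0,0,0,0,0.175,0.35],
    [0,0,0,0,0,0.175,0.35],
    [0,0,0,0,0,0.175,0.35],
    [0,0,0,0,0,0.175,0.35],
    [0,0,0,0,0,0.175,0.35]
  ]
}}

```text
clock: 5.2
eef_pos: [0.5461, 0.0072, 0.1295]
ee_rot: [2.845, -1.331, -0.002]
wrist_force: [0.6, 0.2, -0.2]
finger_gap: 0.351
grip_force: 0.0
```

>>> {"op": "servo_tool", "data": {
  "motion": [
    [0,0,0,0,0,0.175,0.35],
    [0,0,0,0,0,0.175,0.35],
    [0,0,0,0,0,0.175,0.35],
    [0,0,0,0,0,0,0.35],
    [0,0,0,0,0,0,0.35]
  ]
}}

```text
clock: 5.82
eef_pos: [0.545, 0.0081, 0.128]
ee_rot: [2.437, -1.977, -0.007]
wrist_force: [0.6, 0.4, 1.2]
finger_gap: 0.351
grip_force: 0.0
```

```bash
python3 st.py; python3 -c "
from h import *
d=shot('scene','s2'); cv2.imwrite('pics/s2c.png',cv2.resize(d['color'][120:280,265:480,::-1],None,fx=3.7,fy=3.7,interpolation=cv2.INTER_CUBIC))"
```

```text
t 5.83 stand xyz mm -14.5 86.5 128.0 toolx yaw-stand -1.5385 tilt [-0.0055  0.0001] F stand [0.6 0.3 1.2] gap 0.35
```

View pics/s2c.png

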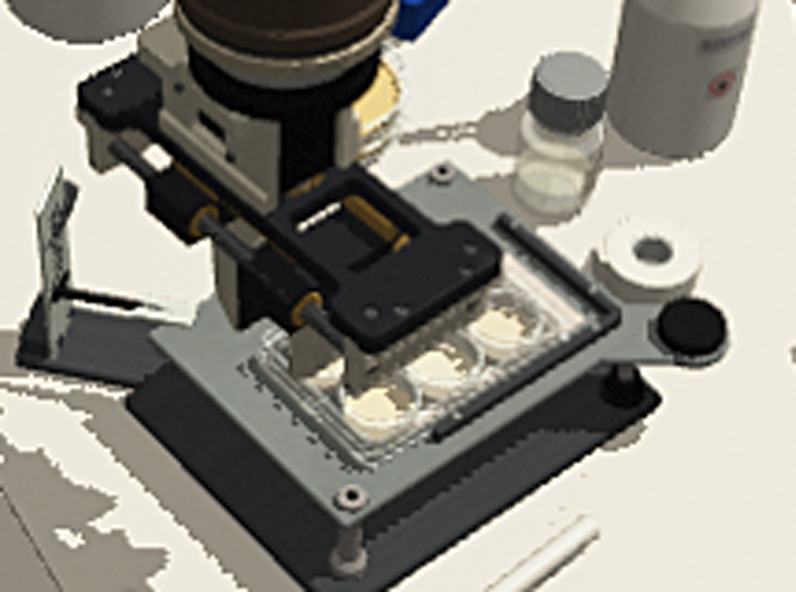

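The plate now looks flush with the front rail, its front-left corner near crop (365,455). I'll work out the left edge's y before lowering.

```bash
python3 - <<'E'
from h import *
s=ld('s2');q=np.load('stand.npy');c,n=np.cos(q[2]),np.sin(q[2])
for z,xy in((.062,(367,462)),(.062,(258,368)),(.083,(365,440)),(.083,(265,345))):
    p=w(s,265+xy[0]/3.7-.4,120+xy[1]/3.7-.4,z)[:2]-q[:2];print(z,xy,c*p[0]+n*p[1],-n*p[0]+c*p[1])
E
```

```text
0.062 (367, 462) -0.05353144692239392 0.06433691477851929
0.062 (258, 368) 0.022351905993809054 0.06857324663458012
0.083 (365, 440) -0.05538889455855375 0.06825814482147702
0.083 (265, 345) 0.017392431529803423 0.06844775258902229
```

>>> {"op": "servo_tool", "data": {
  "motion": [
    [0,0,0,0,0,0.028,0.35],
    [0,0,25,0,0,0,0.35],
    [0,0,20,0,0,0,0.35],
    [0,0,10,0,0,0,0.35],
    [0,0,5,0,0,0,0.35]
  ]
}}

```text
clock: 6.5
eef_pos: [0.545, 0.0065, 0.0682]
ee_rot: [2.405, -2.018, -0.007]
wrist_force: [0.0, 0.1, -0.3]
finger_gap: 0.353
grip_force: 0.0
```

>>> {"op": "servo_tool", "data": {
  "motion": [
    [5,0,0,0,0,0,0.35],
    [5,0,0,0,0,0,0.35],
    [5,0,0,0,0,0,0.35],
    [5,0,0,0,0,0,0.35],
    [4,0,0,0,0,0,0.35]
  ]
}}

```text
clock: 7.12
eef_pos: [0.5494, -0.0171, 0.0686]
ee_rot: [2.405, -2.018, -0.004]
wrist_force: [0.5, -0.3, 0.3]
finger_gap: 0.352
grip_force: 0.2
```

```bash
python3 st.py
```

```text
t 7.12 stand xyz mm -14.6 61.0 68.6 toolx yaw-stand -1.5719 tilt [-0.0037 -0.    ] F stand [ 0.4 -0.4  0.3] gap 0.35
```

>>> {"op": "servo_tool", "data": {
  "motion": [
    [2,0,0,0,0,0,0.35],
    [2,0,0,0,0,0,0.35],
    [1,0,0,0,0,0,0.35],
    [1,0,0,0,0,0,0.35],
    [0,0,0,0,0,0,0.35]
  ]
}}

```text
clock: 7.75
eef_pos: [0.5503, -0.0227, 0.0685]
ee_rot: [2.405, -2.018, -0.005]
wrist_force: [-0.2, 0.7, -0.7]
finger_gap: 0.351
grip_force: 0.0
```

```bash
python3 st.py
```

```text
t 7.75 stand xyz mm -14.7 55.2 68.5 toolx yaw-stand -1.572 tilt [-0.0039 -0.    ] F stand [-0.1  0.7 -0.7] gap 0.35
```

>>> {"op": "servo_tool", "data": {
  "motion": [
    [1,0,0,0,0,0,0.35],
    [1,0,0,0,0,0,0.35],
    [1,0,0,0,0,0,0.35],
    [0,0,0,0,0,0,0.35],
    [0,0,0,0,0,0,0.35]
  ]
}}

```text
clock: 8.38
eef_pos: [0.5506, -0.0244, 0.0684]
ee_rot: [2.406, -2.017, -0.007]
wrist_force: [-1.5, 4.7, 1.9]
finger_gap: 0.349
grip_force: 2.6
```

```bash
python3 st.py
```

```text
t 8.38 stand xyz mm -14.7 53.6 68.4 toolx yaw-stand -1.5707 tilt [-0.0046  0.0014] F stand [-0.7  4.9  1.9] gap 0.35
```

>>> {"op": "servo_tool", "data": {
  "motion": [
    [-14,0,0,0,0,0,0.35],
    [0,0,-45,0,0,0,0],
    [0,0,-25,0,0,0,0],
    [55,23,0,0,0,0,0],
    [55,23,0,0,0,0,0]
  ]
}}

```text
clock: 9.0
eef_pos: [0.5228, -0.1282, 0.139]
ee_rot: [2.408, -2.014, -0.003]
wrist_force: [0.0, -1.2, 0.2]
finger_gap: 0.01
grip_force: 0.0
```

>>> {"op": "servo_tool", "data": {
  "motion": [
    [50,21,0,0,0,0,0],
    [20,8,0,0,0,0,0],
    [0,0,0,0,0,0,0],
    [0,0,0,0,0,0,0],
    [0,0,0,0,0,0,0]
  ]
}}

```text
clock: 9.62
eef_pos: [0.5066, -0.2003, 0.1385]
ee_rot: [2.407, -2.015, -0.006]
wrist_force: [-0.2, -0.7, -0.9]
finger_gap: 0.004
grip_force: 0.0
```

```bash
python3 st.py; python3 -c "
from h import *
d=shot('scene','s3'); t=shot('top','t3');a=cv2.resize(d['color'][140:280,265:470,::-1],None,fx=3.9,fy=3.9,interpolation=cv2.INTER_CUBIC)
cv2.imwrite('pics/s3c.png',a)
print(pj(d,[[0,0,0]]))"
```

```text
t 9.62 stand xyz mm -88.7 -112.0 138.5 toolx yaw-stand -1.5694 tilt [-0.0041  0.0006] F stand [-0.3 -0.7 -0.9] gap 0.0
[[528.24902119 528.59752785]]
```

View pics/s3c.png

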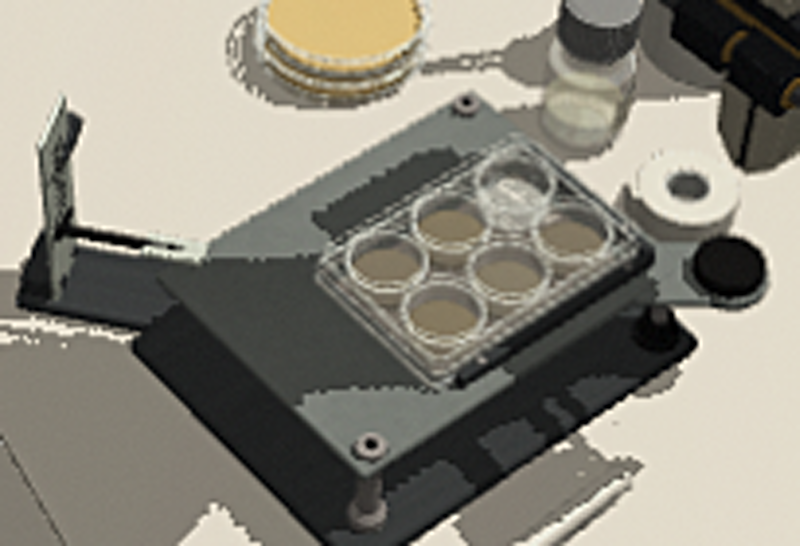

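The plate looks home against both rails, with its right edge on the right rail near (640,230) and its front edge along the front rail. Next is the tab height, from a frame-averaged zoom of the blade in both cameras.

```bash
cat > bl.py <<'E'
import sys
from h import *
def avg(n,k=6):
    L=[read_camera(n) for _ in range(k)]; d=L[0]
    d['color']=np.mean([x['color'] for x in L],0).astype(np.uint8); D=np.array([x['depth'] for x in L]); D[D==0]=np.nan; d['depth']=np.nan_to_num(np.nanmedian(D,0)); return d
tag=sys.argv[1]; s=avg('scene');t=avg('top',3);np.savez('pics/s%s.npz'%tag,**s);np.savez('pics/t%s.npz'%tag,**t)
f=lambda d,u0,u1,v0,v1:cv2.resize(d['color'][v0:v1,u0:u1,::-1],None,fx=9,fy=9,interpolation=cv2.INTER_CUBIC)
a=f(s,266,304,160,222);b=f(t,284,330,138,195);m=np.zeros((558,a.shape[1]+b.shape[1],3),np.uint8);m[:,:a.shape[1]]=a;m[:b.shape[0],a.shape[1]:]=b
m=np.clip((m/255.)**.6*255,0,255).astype(np.uint8);cv2.imwrite('pics/m%s.png'%tag,m)
E
python3 bl.py A 2>/dev/null
cat > dm.py <<'E'
import sys
from h import *
s=ld(sys.argv[1]);q=np.load('stand.npy');c,n=np.cos(q[2]),np.sin(q[2])
for v in range(164,206,2):
    r=[]
    for u in range(274,290,1):
        if s['depth'][v,u]==0: r.append('   --   ');continue
        p=w(s,u,v);e=p[:2]-q[:2];x,y=c*e[0]+n*e[1],-n*e[0]+c*e[1]
        r.append('%3d,%3d'%((x*.793+y*.609)*1e3,p[2]*1e3))
    print(v,' '.join(r))
E
python3 dm.py sA
```

```text
164 229, -1 227,  0 225,  0 223,  0 221,  0 219,  0 174,116 173,114 213, -1 211, -1 209,  0 207, -1 205,  0 203,  0 201,  0 198,  0
166 227, -1 225,  0 223,  0 221,  0 219,  0 174,117 172,115 172,112 211,  0 209,  0 207,  0 205,  0 203, -1 201, -1 199,  0 197,  0
168 225,  0 223,  0 221,  0 219,  0 174,116 173,115 172,112 172,108 175, 93 173, 93 205,  0 203,  0 202, -1 199,  0 197,  0 195,  0
170 224,  0 222, -1 220, -1 174,115 172,116 172,113 172,109 172,104 174, 94 172, 93 170, 93 169, 91 199,  0 198,  0 196, -1 194,  0
172 221,  0 220,  0 217,  1 173,115 172,114 172,109 172,104 172, 99 172, 94 170, 93 169, 92 168, 91 198,  0 196, -1 194,  0 192,  0
174 220,  0 218,  0 173,115 172,113 172,109 171,106 172, 99 172, 94 170, 94 169, 92 168, 90 198,  0 196,  0 194,  0 192,  0 190,  0
176 218,  0 173,116 172,114 172,110 171,106 172,101 172, 95 171, 92 170, 92 169, 90 169, 84 197, -1 194,  0 192,  0 191,  0 189,  0
178 216,  0 173,111 172,110 172,106 171,103 172, 97 172, 92 170, 91 169, 91 168, 88 197,  0 195,  0 193,  0 191, -1 189,  0 187,  0
180 215,  0 174,106 172,105 172,101 172, 97 
[... 971 characters left out ...]
 182, -1 180,  0 179, -2 176,  0 174,  0
196 201,  0 200, -1 198,  0 172, 66 171, 65 171, 59 172, 52 168, 59 166, 59 172, 37 172, 30 180,  0 179,  0 176,  0 175,  0 173,  0
198 200,  0 198,  0 188, 22 173, 61 171, 59 168, 64 166, 64 165, 64 163, 64 161, 63 159, 64 158, 64 156, 64 154, 63 152, 63 171, -1
200 198,  0 189, 21 187, 21 173, 55 172, 54 168, 59 166, 60 172, 38 172, 32 160, 62 158, 62 156, 63 155, 63 153, 64 151, 64 149, 64
202 189, 19 187, 20 185, 22 173, 50 172, 49 171, 45 172, 39 171, 34 171, 30 171, 24 171, 18 176,  0 174,  0 172,  0 170,  0 168, -1
204 188, 20 185, 22 184, 21 174, 44 172, 45 172, 40 171, 36 172, 28 172, 23 172, 18 170, 17 171,  9 169, 10 167,  8 165,  9 164,  8
```

View pics/mA.png

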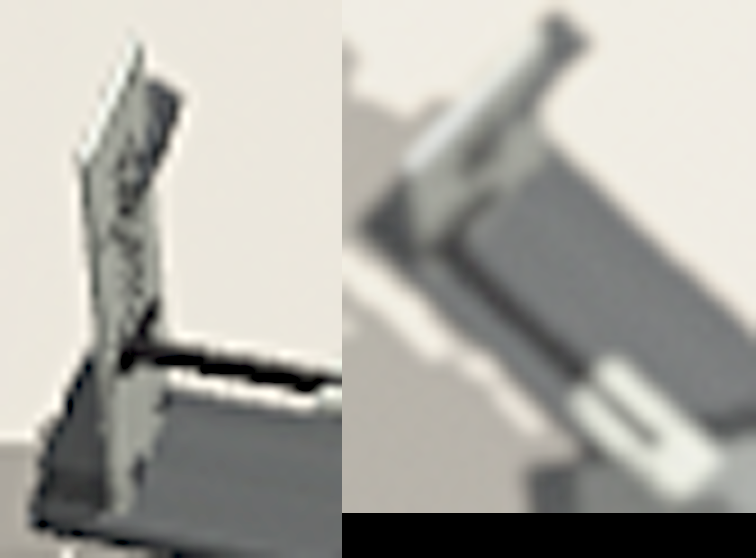

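Depth puts the tab's face at z of about 84 to 92.5, so the nose is near 88.5 and the pointer must rise about 29.5 mm. In the left zoom the tab is at (160,120) and the pointer tip at (125,358). I'll lower onto the pad.

>>> {"op": "servo_tool", "data": {
  "motion": [
    [-2,1,25,0,0,0,0],
    [0,0,25,0,0,0,0],
    [0,0,9,0,0,0,0],
    [0,0,5,0,0,0,0],
    [0,0,3,0,0,0,0]
  ]
}}

```text
clock: 10.8
eef_pos: [0.5049, -0.2005, 0.072]
ee_rot: [2.405, -2.018, -0.004]
wrist_force: [0.7, -0.9, -0.5]
finger_gap: 0.003
grip_force: 0.0
```

>>> {"op": "servo_tool", "data": {
  "motion": [
    [0,0,4,0,0,0,0],
    [0,0,4,0,0,0,0],
    [0,0,4,0,0,0,0],
    [0,0,2,0,0,0,0],
    [0,0,0,0,0,0,0]
  ]
}}

```text
clock: 11.42
eef_pos: [0.5047, -0.2009, 0.0581]
ee_rot: [2.404, -2.018, -0.003]
wrist_force: [-2.0, -0.5, 5.8]
finger_gap: 0.005
grip_force: 2.9
```

```bash
python3 st.py;cat > pz.py <<'E'
import sys
from h import *
# pointer z by depth: pixels with radial 135..169 in front of blade (narrow lateral band), plus deck tilt from plane fit
s=read_camera('scene');q=np.load('stand.npy');c,n=np.cos(q[2]),np.sin(q[2]);P=[]
for v in range(150,290):
    for u in range(266,425):
        if s['depth'][v,u]>0:
            p=w(s,u,v);e=p[:2]-q[:2];x,y=c*e[0]+n*e[1],-n*e[0]+c*e[1];P.append((x*.793+y*.609,x*.609-y*.793,p[2],x,y))
P=np.array(P)*1e3
m=(P[:,0]>158)&(P[:,0]<170)&(abs(P[:,1])<4)&(P[:,2]>54)
for a in P[m][np.argsort(-P[m][:,0])][:14]:print(a[:3].round(1))
d=(abs(P[:,3])<72)&(abs(P[:,4])<94)&(P[:,4]>60)&(P[:,2]>45)&(P[:,3]>-50)
k=np.c_[P[d][:,:2],np.ones(d.sum())]
g=np.ones(len(k),bool)
for _ in range(4):
    f=np.linalg.lstsq(k[g],P[d][g,2],rcond=None)[0];g=abs(k@f-P[d][:,2])<3
th=np.arctan(f[0]);print('deck tilt',th.round(4),f.round(3),'n',g.sum(),'tip z=',59+169*np.sin(th),'target 88.5')
E
python3 pz.py
```

```text
t 11.43 stand xyz mm -90.7 -112.2 58.1 toolx yaw-stand -1.5723 tilt [-0.003  -0.0006] F stand [-2.  -0.1  5.8] gap 0.01
[169.5   1.9  92.8]
[169.3   1.1  91. ]
[1.691e+02 1.000e-01 8.950e+01]
[167.4  -2.5  74.3]
[167.3  -2.4  76.8]
[165.3  -2.4  77.3]
[165.2  -3.2  75.5]
deck tilt 0.0902 [9.0000e-02 4.0000e-03 6.2212e+01] n 998 tip z= 74.2293567991986 target 88.5
```

>>> {"op": "servo_tool", "data": {
  "motion": [
    [0,0,3,0,0,0,0],
    [0,0,3,0,0,0,0],
    [0,0,2,0,0,0,0],
    [0,0,1,0,0,0,0],
    [0,0,0,0,0,0,0]
  ]
}}

```text
clock: 12.1
eef_pos: [0.5049, -0.2007, 0.0493]
ee_rot: [2.405, -2.018, -0.003]
wrist_force: [-1.4, -0.1, 7.0]
finger_gap: 0.004
grip_force: 3.9
```

```bash
python3 st.py; python3 pz.py; python3 - <<'E'
from h import *
s=ld('sA');q=np.load('stand.npy');c,n=np.cos(q[2]),np.sin(q[2])
for v in range(164,184):
    for u in range(276,288):
        if s['depth'][v,u]>0:
            p=w(s,u,v);e=p[:2]-q[:2];x,y=c*e[0]+n*e[1],-n*e[0]+c*e[1];r=(x*.793+y*.609)*1e3
            if r<170.8 and p[2]>.075: print(u,v,round(r,1),round((x*.609-y*.793)*1e3,1),round(p[2]*1e3,1),end=' | ')
E
```

```text
t 12.1 stand xyz mm -90.5 -112.1 49.3 toolx yaw-stand -1.5721 tilt [-0.0026 -0.0003] F stand [-1.4  0.2  7. ] gap 0.0
[169.6   1.3  88.2]
[169.1   0.6  91.6]
[167.6   0.2  84.5]
[166.6  -2.7  85.1]
[165.2  -1.   86.4]
[164.3  -3.7  86.7]
deck tilt 0.1606 [1.6200e-01 8.0000e-03 6.2305e+01] n 1010 tip z= 86.02208779215219 target 88.5
285 169 170.4 29.1 91.7 | 284 170 170.8 24.4 93.6 | 285 170 169.7 26.8 91.5 | 284 171 170.5 23.2 92.2 | 285 171 169.1 24.7 91.1 | 284 172 169.5 20.1 92.9 | 285 172 168.1 21.7 91.6 | 283 173 170.4 17.1 93.0 | 284 173 169.0 18.4 92.1 | 285 173 168.1 21.3 89.5 | 283 174 170.0 15.5 92.1 | 284 174 168.7 17.2 90.7 | 283 175 169.3 13.2 91.9 | 284 175 168.4 16.1 89.3 | 282 176 170.0 9.7 92.6 | 283 176 169.1 12.2 90.5 | 284 176 169.3 18.0 84.7 | 282 177 170.4 10.1 89.6 | 283 177 168.6 10.6 89.5 | 282 178 169.0 6.2 91.2 | 283 178 168.2 9.1 88.5 | 281 179 170.1 3.6 90.9 | 282 179 168.8 5.1 89.7 | 281 180 170.1 3.0 88.9 | 281 181 170.3 3.1 86.2 |
```

>>> {"op": "servo_tool", "data": {
  "motion": [
    [0,0,0.8,0,0,0,0],
    [0,0,0.6,0,0,0,0],
    [0,0,0,0,0,0,0],
    [0,0,0,0,0,0,0],
    [0,0,0,0,0,0,0]
  ]
}}

```text
clock: 12.78
eef_pos: [0.505, -0.2006, 0.048]
ee_rot: [2.405, -2.018, -0.003]
wrist_force: [-1.8, 0.1, 6.9]
finger_gap: 0.004
grip_force: 4.0
```

```bash
python3 st.py; python3 pz.py; python3 bl.py B 2>/dev/null
```

```text
t 12.78 stand xyz mm -90.4 -112.0 48.0 toolx yaw-stand -1.572 tilt [-0.0025 -0.0002] F stand [-1.8  0.5  6.9] gap 0.0
[169.9   2.5  89.4]
[169.5   1.9  92.8]
[164.4  -2.7  90.8]
deck tilt 0.1695 [1.7100e-01 4.0000e-03 6.2236e+01] n 1023 tip z= 87.50556632261127 target 88.5
```

View pics/mB.png

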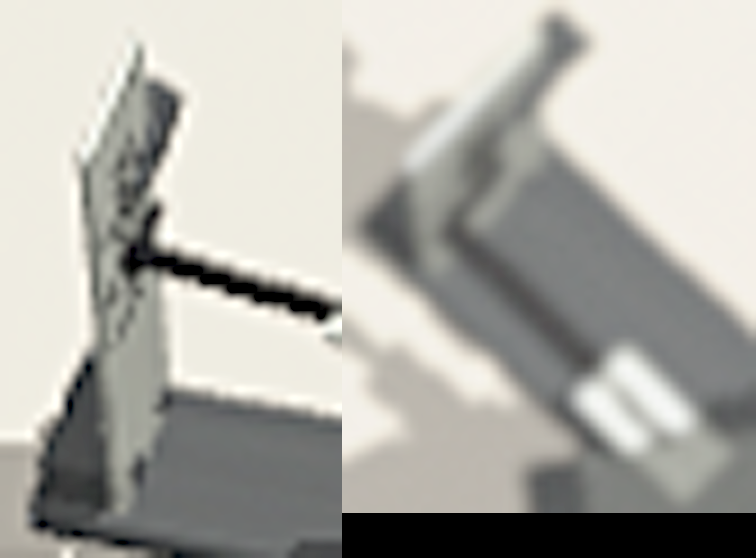

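```bash
python3 - <<'E'
from h import *
s=ld('sB');q=np.load('stand.npy');c,n=np.cos(q[2]),np.sin(q[2])
def pr(r,l,z):
    x,y=r*.793+l*.609,r*.609-l*.793
    u,v=pj(s,[q[0]+(c*x-n*y)/1e3,q[1]+(n*x+c*y)/1e3,z/1e3])[0];return ((u-266+.5)*9-.5).round(0),((v-160+.5)*9-.5).round(0)
for a in((168,0,59),(168,0,84),(168,0,88),(168,-4,59),(168,-4,88),(168,2,92),(168,2,84),(168,18,92),(168,18,84),(172,-18,116),(172,18,116)):print(a,pr(*a))
for v in range(184,193):
  for u in range(277,288):
    p=w(s,u,v);e=p[:2]-q[:2];x,y=c*e[0]+n*e[1],-n*e[0]+c*e[1];r=(x*.793+y*.609)*1e3
    if r<170: print(u,v,round(r,1),round((x*.609-y*.793)*1e3,1),round(p[2]*1e3,1),end=' | ')
E
```

```text
(168, 0, 59) (np.float64(153.0), np.float64(299.0))
(168, 0, 84) (np.float64(146.0), np.float64(213.0))
(168, 0, 88) (np.float64(145.0), np.float64(200.0))
(168, -4, 59) (np.float64(148.0), np.float64(312.0))
(168, -4, 88) (np.float64(139.0), np.float64(213.0))
(168, 2, 92) (np.float64(147.0), np.float64(179.0))
(168, 2, 84) (np.float64(149.0), np.float64(206.0))
(168, 18, 92) (np.float64(170.0), np.float64(124.0))
(168, 18, 84) (np.float64(173.0), np.float64(152.0))
(172, -18, 116) (np.float64(89.0), np.float64(160.0))
(172, 18, 116) (np.float64(144.0), np.float64(35.0))
282 184 165.4 -6.0 88.8 | 283 184 163.6 -5.5 88.7 | 281 185 167.1 -6.8 86.6 | 282 185 164.6 -8.5 89.0 | 281 186 164.5 -14.2 92.1 | 282 186 164.1 -10.1 88.1 | 280 187 165.1 -18.1 93.3 | 281 187 163.6 -17.0 92.6 | 282 187 161.4 -17.8 94.0 | 283 187 160.4 -15.5 91.9 | 284 187 158.5 -15.3 92.2 | 285 187 157.0 -14.3 91.6 | 280 188 164.5 -20.0 92.9 | 281 188 162.7 -19.6 92.9 | 282 188 160.7 -19.8 93.7 | 283 188 159.2 -19.0 93.2 | 284 188 157.9 -17.3 91.8 | 285 188 155.9 -17.6 92.7 | 286 188 154.2 -17.2 92.7 | 287 188 153.1 -14.9 90.6 | 280 189 164.6 -20.2 90.5 | 281 189 162.7 -20.2 90.9 | 282 189 160.9 -20.0 91.2 | 283 189 159.2 -19.4 91.0 | 284 189 156.7 -21.1 93.4 | 285 189 155.8 -18.5 91.0 | 286 189 154.2 -17.5 90.4 | 287 189 152.1 -18.2 91.7 | 280 190 165.0 -19.6 87.2 | 285 190 155.2 -20.2 90.3 | 286 190 153.4 -20.2 90.8 | 287 190 151.4 -20.4 91.5 |
```

```bash
python3 - <<'E'
from h import *
A=ld('sA')['color'].mean(2);B=ld('sB')['color'].mean(2)
print('u 278..288');
for v in range(164,204): print(v,A[v,278:289].astype(int),B[v,278:289].astype(int))
d=ld('sA')
q=np.load('stand.npy');c,n=np.cos(q[2]),np.sin(q[2])
T=[]
for v in range(164,184):
  for u in range(278,289):
    p=w(d,u,v);e=p[:2]-q[:2];x,y=c*e[0]+n*e[1],-n*e[0]+c*e[1]
    if p[2]>.05: T.append((u,v,round((x*.793+y*.609)*1e3,1),round((x*.609-y*.793)*1e3,1),round(p[2]*1e3,1)))
print([t for t in T if t[2]>172.6 and t[4]<100])
E
```

```text
u 278..288
164 [215 216 207 194 219 215 214 214 215 214 213] [223 224 215 202 226 223 222 222 222 222 221]
165 [216 205 223 122 224 216 215 214 214 214 214] [223 214 232 129 231 224 222 222 222 222 222]
166 [217 205 206  85 229 219 216 215 214 214 214] [224 214 215  91 238 226 223 222 222 221 221]
167 [201 229 150 101 221 227 221 217 215 214 214] [210 238 158 107 231 235 229 225 222 222 221]
168 [194 239  67 106 155 167 207 225 218 215 214] [203 247  72 113 164 176 217 233 226 223 222]
169 [222 190  76 112  71  60 122 186 227 218 214] [232 199  82 118  76  64 129 195 235 225 222]
170 [237 106 109 116  70  44  40  83 173 222 215] [246 112 116 123  76  47  42  89 183 230 223]
171 [203  91 112 117  71  43  41  35 163 224 215] [213  96 119 124  75  45  43  38 171 231 223]
172 [121 105 114 118  84  38  37  41 224 221 215] [128 112 120 125  88  43  39  42 234 229 222]
173 [ 94 111 116 119  77  50  26  66 237 218 215] [100 117 122 126  82  53  28  71 245 226 222]
174 [109 113  97 121  57  56  27 156 230 217 214] [115 120 103 128  60  59  29 165 238 224 222]
175 [114 116  61 113  52  39  43 
[... 2576 characters left out ...]
 116 192 203 244 234] [116 120 118 118 117 115 113 192 213 244 239]
203 [ 74 119 115 114 112  94  51  75  91 114 135] [112 121 118 118 117  98  54  77  93 114 134]
[(282, 168, np.float64(176.0), np.float64(28.8), np.float64(93.3)), (283, 168, np.float64(173.9), np.float64(28.6), np.float64(93.9)), (282, 169, np.float64(174.7), np.float64(25.0), np.float64(94.6)), (283, 169, np.float64(173.1), np.float64(25.8), np.float64(94.2)), (282, 170, np.float64(174.0), np.float64(22.8), np.float64(94.3)), (283, 170, np.float64(172.7), np.float64(24.3), np.float64(93.2)), (282, 171, np.float64(173.7), np.float64(21.4), np.float64(93.1)), (281, 175, np.float64(172.8), np.float64(12.4), np.float64(91.8))]
```

The pointer bar's cross-needle now reads about 1 to 2 mm below the tab's mid height: the tab's top face averages z 93.8, so the nose is near 89.6. I press 1 mm more and then hold.

>>> {"op": "servo_tool", "data": {
  "motion": [
    [0,0,0.6,0,0,0,0],
    [0,0,0.5,0,0,0,0],
    [0,0,0,0,0,0,0],
    [0,0,0,0,0,0,0],
    [0,0,0,0,0,0,0]
  ]
}}

```text
clock: 13.9
eef_pos: [0.505, -0.2006, 0.0469]
ee_rot: [2.405, -2.018, -0.003]
wrist_force: [-1.0, 0.4, 8.2]
finger_gap: 0.006
grip_force: 4.1
```

```bash
python3 pz.py; python3 pz.py|tail -1;python3 pz.py|tail -1
```

```text
[169.9   2.1  87.3]
[1.69e+02 1.00e-01 9.21e+01]
[166.2  -3.4  88.6]
[165.8   1.4  89. ]
[165.5   0.2  87.7]
deck tilt 0.1775 [1.7900e-01 8.0000e-03 6.2446e+01] n 1029 tip z= 88.84618132922414 target 88.5
deck tilt 0.1729 [1.7500e-01 1.0000e-03 6.2368e+01] n 1009 tip z= 88.07122952534105 target 88.5
deck tilt 0.1749 [1.770e-01 8.000e-03 6.252e+01] n 1026 tip z= 88.40325822541693 target 88.5
```

>>> {"op": "servo_tool", "data": {
  "motion": [
    [0,0,0.4,0,0,0,0],
    [0,0,0,0,0,0,0],
    [0,0,0,0,0,0,0],
    [0,0,0,0,0,0,0],
    [0,0,0,0,0,0,0]
  ]
}}

```text
clock: 14.68
eef_pos: [0.5051, -0.2006, 0.0465]
ee_rot: [2.405, -2.018, -0.003]
wrist_force: [-1.3, 0.5, 8.8]
finger_gap: 0.006
grip_force: 4.2
```

>>> {"op": "servo_tool", "data": {
  "motion": [
    [0,0,0,0,0,0,0],
    [0,0,0,0,0,0,0],
    [0,0,0,0,0,0,0],
    [0,0,0,0,0,0,0],
    [0,0,0,0,0,0,0]
  ]
}}

```text
clock: 15.3
eef_pos: [0.505, -0.2006, 0.0465]
ee_rot: [2.405, -2.018, -0.003]
wrist_force: [-2.0, -0.2, 8.1]
finger_gap: 0.006
grip_force: 4.2
```

>>> {"op": "servo_tool", "data": {
  "motion": [
    [0,0,0,0,0,0,0],
    [0,0,0,0,0,0,0],
    [0,0,0,0,0,0,0],
    [0,0,0,0,0,0,0],
    [0,0,0,0,0,0,0]
  ]
}}

```text
clock: 15.92
eef_pos: [0.505, -0.2006, 0.0465]
ee_rot: [2.405, -2.018, -0.003]
wrist_force: [-2.4, 0.1, 8.0]
finger_gap: 0.006
grip_force: 4.2
```

>>> {"op": "servo_tool", "data": {
  "motion": [
    [0,0,0,0,0,0,0],
    [0,0,0,0,0,0,0],
    [0,0,0,0,0,0,0],
    [0,0,0,0,0,0,0],
    [0,0,0,0,0,0,0]
  ]
}}

```text
clock: 16.55
eef_pos: [0.505, -0.2006, 0.0465]
ee_rot: [2.405, -2.018, -0.003]
wrist_force: [-1.0, 0.5, 8.1]
finger_gap: 0.007
grip_force: 4.2
```

>>> {"op": "servo_tool", "data": {
  "motion": [
    [0,0,0,0,0,0,0],
    [0,0,0,0,0,0,0],
    [0,0,0,0,0,0,0],
    [0,0,0,0,0,0,0],
    [0,0,0,0,0,0,0]
  ]
}}

```text
clock: 17.18
eef_pos: [0.505, -0.2005, 0.0465]
ee_rot: [2.405, -2.018, -0.003]
wrist_force: [-1.6, 0.3, 8.5]
finger_gap: 0.002
grip_force: 4.2
```

```bash
python3 pz.py|tail -1; python3 st.py
```

```text
deck tilt 0.1799 [1.8200e-01 4.0000e-03 6.2126e+01] n 1016 tip z= 89.24665903441895 target 88.5
t 17.23 stand xyz mm -90.4 -112.0 46.5 toolx yaw-stand -1.5719 tilt [-0.0024 -0.0002] F stand [-1.3  0.6  8.6] gap 0.01
```

Held for about 3 s. I'll release gently, following the pad up so the plate isn't thrown.

>>> {"op": "servo_tool", "data": {
  "motion": [
    [0,0,-3,0,0,0,0],
    [0,0,-4,0,0,0,0],
    [0,0,-5,0,0,0,0],
    [0,0,-5,0,0,0,0],
    [0,0,-5,0,0,0,0]
  ]
}}

```text
clock: 17.85
eef_pos: [0.5048, -0.2005, 0.0682]
ee_rot: [2.405, -2.018, -0.004]
wrist_force: [-0.6, -0.7, 2.3]
finger_gap: 0.0
grip_force: 1.1
```

>>> {"op": "servo_tool", "data": {
  "motion": [
    [0,0,-5,0,0,0,0],
    [0,0,-30,0,0,0,0],
    [0,0,-45,0,0,0,0],
    [40,20,-20,0,0,0,0],
    [40,20,0,0,0,0,0]
  ]
}}

```text
clock: 18.48
eef_pos: [0.4804, -0.2863, 0.1696]
ee_rot: [2.409, -2.015, -0.001]
wrist_force: [0.2, -0.4, -0.2]
finger_gap: 0.005
grip_force: 0.0
```

>>> {"op": "servo_tool", "data": {
  "motion": [
    [0,0,0,0,0,0,0],
    [0,0,0,0,0,0,0],
    [0,0,0,0,0,0,0],
    [0,0,0,0,0,0,0],
    [0,0,0,0,0,0,0]
  ]
}}

```text
clock: 19.1
eef_pos: [0.4796, -0.2854, 0.1678]
ee_rot: [2.406, -2.017, -0.005]
wrist_force: [0.2, -0.0, -1.0]
finger_gap: 0.003
grip_force: 0.0
```

```bash
python3 pz.py|tail -1; python3 -c "
from h import *
d=shot('scene','s5'); t=shot('top','t5');a=cv2.resize(d['color'][170:250,335:465,::-1],None,fx=6,fy=6,interpolation=cv2.INTER_CUBIC)
cv2.imwrite('pics/s5c.png',a)"
```

```text
deck tilt 0.0033 [ 3.0000e-03 -2.0000e-03  6.1301e+01] n 976 tip z= 59.55407870088799 target 88.5
```

View pics/s5c.png

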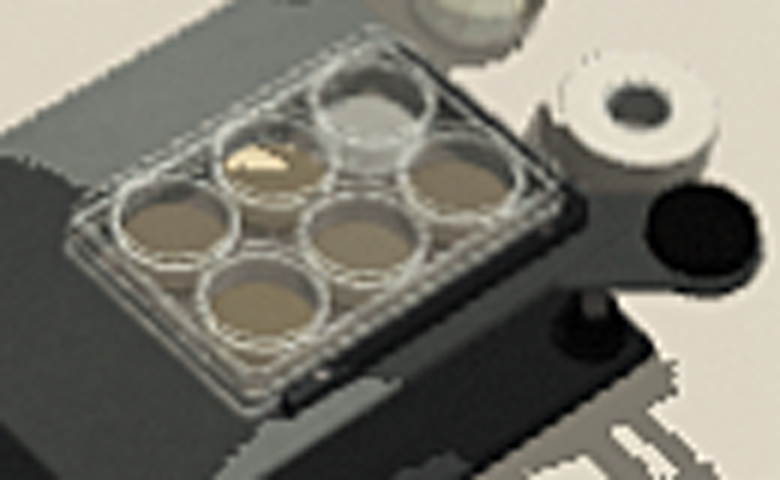

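The plate sits flush along both rails, meeting at the corner near (570,210). The deck is level and nothing is touching it.

```bash
python3 -c "
from workcell import order
print(order.hand_in())"
```

```text
the job is handed in; nothing more can be done
None
```

The job is handed in: the plate was pushed home against both rails, the pad was held for about 3 s with the pointer about level with the tab (to roughly 1 mm by depth camera), and the deck sprang back level with the plate still home.

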